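# Rock a stuck stir bar out of a flask

### The job

The clear flat flask is draining mouth down in the white drying stand, but its blue stir bar has lodged crosswise inside, over the neck. Lift the flask out, hold its mouth low over the steel tray (within about 10 cm) and rock it side to side until the bar slides out into the tray, then lean the flask back in the stand, mouth down on the ledge, and leave the things around undisturbed.

Things in the scene. Friction and masses are not known exactly. Their poses are not given: they have to be found in the camera images.
- flask_center (a point): Centre of the clear flat-sided flask: 140 mm long, 85 wide, 41 thick, about 0.16 kg. Axes: z along it from mouth to closed base (kept mouth down, so z points up), y across its width, x through its thickness, square to its two flat parallel faces. Grip it across the 41 mm thickness about 118 mm from the mouth, tool in line with its z: in the stand, its back is free from 82 mm up.
- flask_mouth (a point): Centre of the flask's round open mouth, 70 mm from flask_center along -z, same axes. The neck is 38 mm long, 40 mm outside and 34 mm inside diameter. Inside, the shoulder is a hollow rounded to 39 mm radius (seen on the flat face) about a point 73 mm from the mouth; 34 mm deep between the faces, drawing in to 22 mm at the neck.
- flask_base (a point): Centre of the flask's closed base, 140 mm from the mouth along z, same axes. The flat faces run from 40 mm to 140 mm from the mouth, at full width from 73 mm. Either face may lie on the back of the stand.
- stir_bar: Blue round-ended slippery stir bar, 62 mm long, 12 mm thick, 0.03 kg; origin at its centre, y along it. Starts lodged across the flask, 53 mm from the mouth, ends on the shoulder. It stays while the flask, mouth down, leans sideways (in the plane of its flat faces) under 20 degrees. Leaning 32 to 40 degrees to one side, then as far to the other, frees it, on the first or second swing or soon after.
- tray: Fixed stainless tray, 150 mm (x) by 210 mm (y), 26 mm high with a rolled rim, floor 2.5 mm thick; origin at the centre of its underside on the worktop.
- drying_stand: Fixed white drying stand, 104 mm wide (y), origin on the worktop: a slatted back that leans 28 degrees from vertical towards its +x, a ledge square to it and, in front (-x), a stop lip 9 mm high, 49 mm before the back. The back ends 82 mm above the ledge, measured along it; its top edge is bent back; the space above and behind is free. At the start the flask is seated in it, up to 6 mm off its middle in y.
- stand_foot (a point): Where the centre of the seated flask's mouth lies, on the ledge: -20, 0, 24 mm from the stand's origin, axes of the stand. Seated, the flask has its mouth on the ledge, a flat face on the back, its width along the stand's y, its z axis 28 degrees from vertical towards the stand's +x; the centre of its base is at 46, 0, 148 mm.
- dropper: Bystander: amber dropper bottle, 33 mm wide, 102 mm high, origin at the centre of its underside.
- specimen_cup: Bystander: specimen cup with yellow lid, 59 mm wide, 75 mm high, origin at the centre of its underside.
- timer: Bystander: white bench timer, 60 x 66 x 34 mm, origin at the centre of its underside.
- marker_pen: Bystander: marker pen lying down, 135 mm long (its y), 17 mm thick, origin under its middle.
Things that resemble listed ones, but are neither listed nor needed, are in the scene too. There is more than one size of the drying_stand; the one meant has the size given above.

How it is judged (in metres and radians):
On the way, in this order (a step that is already met when the one before it is completed fails the run):
1. the flask is out of the stand, its mouth low over the tray (within 70 mm of the tray's centre, at most 0.13 m above the worktop), the bar still lodged in it (horizontal distance between flask_mouth and tray below 0.07 m and height (world z) of flask_mouth below 0.13 m and z of stir_bar in the frame of flask_mouth above 0 m), for 0.1 s.
2. the stir bar lies in the tray (x of stir_bar in the frame of tray between -0.07 and 0.07 m and y of stir_bar in the frame of tray between -0.1 and 0.1 m and z of stir_bar in the frame of tray between -0.004 and 0.022 m), for 0.2 s.
At the end, for the whole second after the job is handed in: The stir bar lies at rest on the tray's floor (centre within 70 by 100 mm of its middle). The flask leans mouth down in the stand: its mouth within 10 mm in depth, 25 mm sideways and 8 mm in height of the foot point, its base within 12, 30 and 8 mm of its seated place (all of step 2 and linear speed of stir_bar below 0.02 m/s and x of flask_mouth in the frame of stand_foot between -0.01 and 0.01 m and y of flask_mouth in the frame of stand_foot between -0.025 and 0.025 m and z of flask_mouth in the frame of stand_foot between -0.008 and 0.008 m and x of flask_base in the frame of drying_stand between 0.0337 and 0.0577 m and y of flask_base in the frame of drying_stand between -0.03 and 0.03 m and z of flask_base in the frame of drying_stand between 0.1396 and 0.1556 m); the robot touches nothing.
It fails at once if the stir bar is dropped from a height (wholly out of the flask more than 0.10 m above the worktop) (z of stir_bar in the frame of flask_mouth below -0.032 m and height (world z) of stir_bar above 0.1 m).
It fails at once if the amber dropper bottle is moved more than 30 mm or tipped over (distance of dropper from where it was at the start of the episode above 0.03 m or angle between dropper's own z axis and vertical above 0.6 rad).
It fails at once if the specimen cup with the yellow lid is moved more than 30 mm or tipped over (distance of specimen_cup from where it was at the start of the episode above 0.03 m or angle between specimen_cup's own z axis and vertical above 0.6 rad).
It fails at once if the bench timer is moved more than 30 mm or tipped over (distance of timer from where it was at the start of the episode above 0.03 m or angle between timer's own z axis and vertical above 0.6 rad).
It fails at once if the marker pen is moved more than 30 mm or tipped over (distance of marker_pen from where it was at the start of the episode above 0.03 m).
It also fails if it takes over 64 s, if anything falls off the work surface, if the arm or the gripper's body presses on something with over 40 N, if the wrist force passes 120 N, or if a joint passes its speed limit or range.

### The arm

A 7-joint arm with a two-finger parallel gripper is mounted at the origin on a cart in front of the work surface, level with it; the furniture and walls round the work are solid. World frame = base frame: x ahead of the robot, y to its left, z up, the work surface at z = 0. Lengths are in mm, angles in degrees, forces in N, time in s.
With the tool pointing down it reaches from about 350 to 900 mm from the base axis. Payload 19.9 kg.
Tool frame: the origin (TCP) lies between the finger pads; the fingertips stand 8 mm ahead of it and the grasp point (between the pads) lies 11 mm behind it (env.tips_ahead is the distance from the TCP to the fingertips, in mm); z points along the fingers, y is the direction in which the jaws open and shut (so a half turn about z gives the same grasp; the last joint's range is limited). The gripper opens to 85 mm and grips with 20 to 120 N. Pads are 22 mm wide; open, the fingers measure 114 mm over their backs; the gripper's body (76 mm by 85 mm) begins 54 mm behind the grasp point. The pads swing forward as they close: fully open they stand 13 mm farther back than shut.
Start: joints at [64.2, 23.915, -0.59, 92.452, 0.269, 63.638, -3.037], TCP at [248.436, -573.482, 239.26] pointing down, gripper open.
Joint ranges: [-161.28, 161.28], [-22.2, 115.67], [-73.04, 71.86], [3.21, 147.25], [-68.34, 248.33], [10.77, 114.83], [-161.83, 161.83]. Speed limits (degrees/s): [108.29, 108.29, 136.94, 136.94, 172.46, 172.46, 172.46].

### API

Orientations are given as a 3x3 rotation matrix whose columns are the frame's x, y, z axes.
In Python, from station import env gives the robot as it stands.
- The arm moves only by the tool apply_moves, never from a script. Its argument "steps" is a list of rows, each a list of 7 numbers: the shift along the world's x, y, z as a fraction of full scale, then the turn, a rotation vector about the world's x, y, z as a fraction of full scale, then the finger opening in mm, from 0 to 85.4. A call has 1 to 8 rows; each row is the pose to reach, as a shift and turn from the pose measured when the call began; what a row does not reach only later rows make up. Full scale, the value 1, is 600 mm for a shift and 0.5 rad for a turn. A row lasts 1/8 s, in which the tool goes at most 62.5 mm and 10.7 degrees, less where a joint would pass 70% of its speed; a pose out of reach is approached as far as the arm can. A call with a number of a shift or a turn outside -1 to 1 is refused whole. A call with a gripper value outside its range is refused whole. The fingers move at their own pace and stop on an object; "squeeze" is the grip in N (left out, the last holds). Time passes only in rows, so rows that repeat a pose let the fingers close. It gives the time, the measured TCP pose, the force and the opening at its end, in the units of the state.
- env.read_state(): the state, without advancing time (a new reading comes with each control period).
- env.capture(name): name is "side" or "top" or "wrist"; returns a dict with "color" (384x512x3 uint8, red, green, blue), "camera_matrix" (3x3 intrinsics, pixels), "D" ([k1, k2, p1, p2, k3] as OpenCV has them; the pictures are not rectified), "position" and "rotation" of the camera in the world. Camera axes: x right, y down, z forward; pixel columns grow to the right and rows downward; lengths in mm; the calibration is good to about 2 mm. A picture is of the moment at which its call begins. There is no depth.
- env.close_job(): hands the job in, once; it reports no verdict.
The state is a dict: "time": time; "joint_pos": joint angles; "joint_velocities": joint speeds; "tau": joint torques, N m; "tcp_pos": TCP position; "orientation": TCP orientation; "contact_force": force on the tool from outside, world axes, zero at the start; "moment": the same for the moment, N m; "width": finger opening in mm.
Only numpy, scipy, OpenCV 4.12 (cv2) and the standard library are available. Lean on these libraries where they do the work, as an engineer would, in place of code of your own. Each camera call takes 0.05 s, during which the arm holds its last target.

## Working session

There is one attempt and no reset: what is moved stays moved. The work goes in short steps, Python scripts to look and compute and a tool call to move; the robot and the scene stay as the last step left them, time stands still between calls to the robot, and variables do not carry over. Pictures are saved under pics/ and viewed, and the job is handed in when it is done.

Besides the shell and the picture viewer there is one more tool, called after ">>>" by a JSON object that holds its "name" and its "arguments". apply_moves: Moves the arm, as the interface text tells. Shift numbers are shares of 600 mm and turn numbers shares of 0.5 rad, none past 1 either way. Its arguments: {"type":"object","properties":{"steps":{"type":"array"},"squeeze":{"type":"number"}},"required":["steps"]}

```bash
ls; mkdir -p pics; python3 - <<'E'
from station import env
import cv2,numpy as np
np.set_printoptions(precision=3,suppress=True)
for n in ["side","top","wrist"]:
    c=env.capture(n); cv2.imwrite(f"pics/{n}0.png",c["color"][:,:,::-1])
    print(n,c["camera_matrix"],c["D"],c["position"],c["rotation"])
s=env.read_state();print(s)
E
```

```text
pics
side [[424.995   0.    248.08 ]
 [  0.    424.995 201.865]
 [  0.      0.      1.   ]] [-0.047  0.     0.     0.     0.   ] [  269.139 -1068.718   869.617] [[ 0.968 -0.162  0.193]
 [-0.252 -0.557  0.791]
 [-0.021 -0.814 -0.58 ]]
top [[479.02    0.    256.664]
 [  0.    479.02  187.185]
 [  0.      0.      1.   ]] [-0.166  0.     0.     0.     0.   ] [ 439.85   -29.127 1626.935] [[ 0.012 -0.999  0.044]
 [-1.    -0.012  0.002]
 [-0.002 -0.044 -0.999]]
wrist [[271.514   0.    258.847]
 [  0.    271.514 189.454]
 [  0.      0.      1.   ]] [-0.067  0.     0.     0.     0.   ] [ 325.759 -540.409  373.613] [[ 0.397 -0.867 -0.3  ]
 [-0.918 -0.376 -0.129]
 [-0.001  0.326 -0.945]]
{'time': 0.15, 'joint_pos': array([64.201, 23.942, -0.59 , 92.476,  0.27 , 63.639, -3.037]), 'joint_velocities': array([ 0.044, -0.153, -0.001, -0.133,  0.052, -0.028, -0.017]), 'tau': array([  0.002, -86.474,   0.679, -43.506,   0.019,   0.006,  -0.   ]), 'tcp_pos': array([ 248.328, -573.278,  238.801]), 'orientation': array([[ 0.918,  0.397, -0.   ],
       [ 0.397, -0.918,  0.001],
       [-0.   , -0.001, -1.   ]]), 'contact_force': array([-0.861, -0.287,  0.539]), 'moment': array([-0.045, -0.009,  0.015]), 'width': 85.23630093311952}
```

View pics/side0.png

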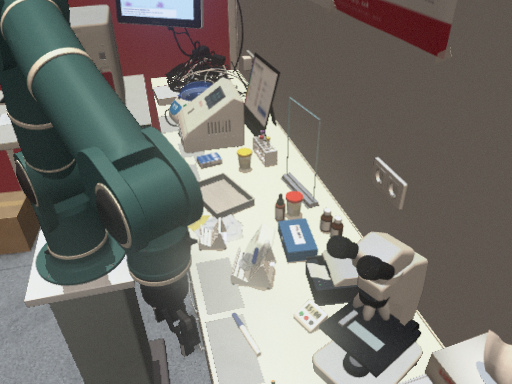

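View pics/top0.png

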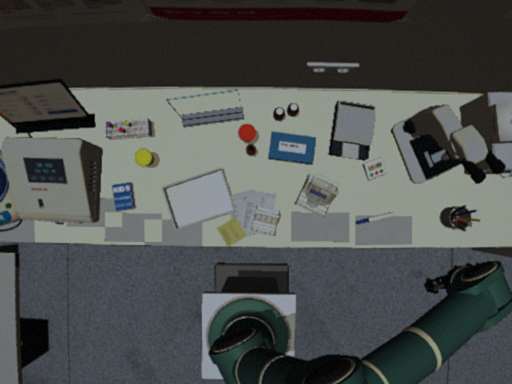

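View pics/wrist0.png

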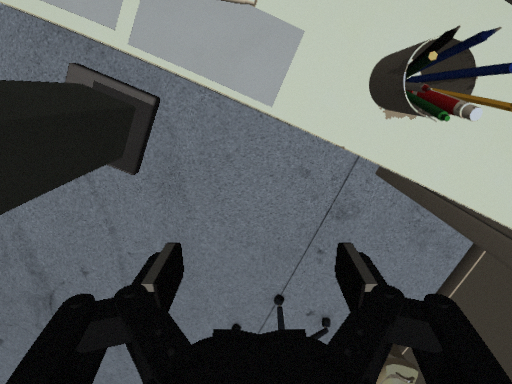

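```bash
python3 - <<'E'
import cv2
t=cv2.imread("pics/top0.png"); cv2.imwrite("pics/topz.png",cv2.resize(t[140:250,150:350],None,fx=4,fy=4,interpolation=cv2.INTER_CUBIC))
t=cv2.imread("pics/side0.png"); cv2.imwrite("pics/sidez.png",cv2.resize(t[160:300,185:345],None,fx=4,fy=4,interpolation=cv2.INTER_CUBIC))
E
```

```text
(no output)
```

View pics/topz.png

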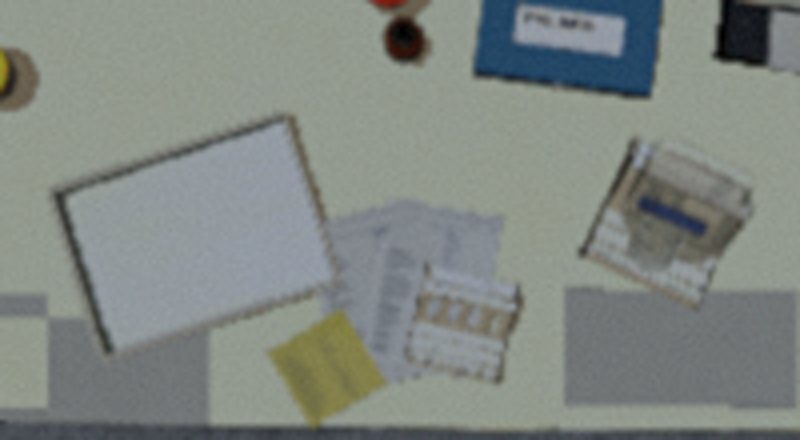

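View pics/sidez.png

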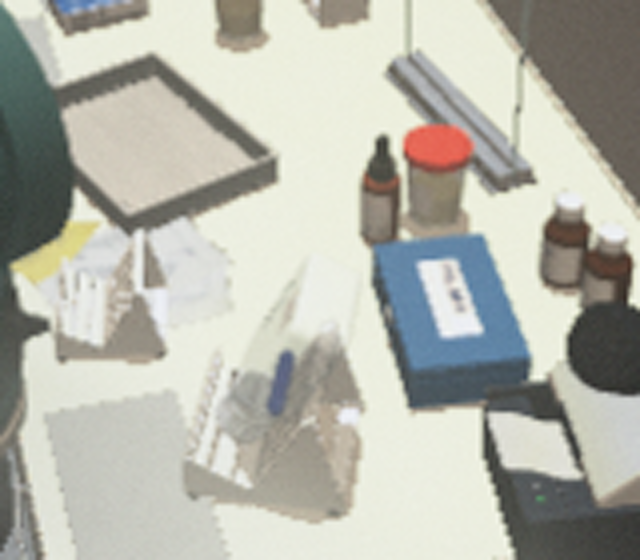

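```bash
cat > h.py <<'E'
import numpy as np,cv2
np.set_printoptions(precision=3,suppress=True)
def ray(c,u,v):
    p=cv2.undistortPoints(np.array([[[u,v]]],float),c["camera_matrix"],np.array(c["D"],float))[0,0]
    d=c["rotation"]@np.array([p[0],p[1],1.]); return np.array(c["position"],float),d/np.linalg.norm(d)
def plane(c,u,v,z):
    o,d=ray(c,u,v); return o+d*(z-o[2])/d[2]
def tri(rs):
    A=np.zeros((3,3));b=np.zeros(3)
    for o,d in rs:
        M=np.eye(3)-np.outer(d,d);A+=M;b+=M@o
    x=np.linalg.solve(A,b); return x,[np.linalg.norm((np.eye(3)-np.outer(d,d))@(x-o)) for o,d in rs]
def proj(c,P):
    R=np.array(c["rotation"]);r,_=cv2.Rodrigues(R.T);t=-R.T@np.array(c["position"],float)
    return cv2.projectPoints(np.array(P,float).reshape(-1,3),r,t,c["camera_matrix"],np.array(c["D"],float))[0].reshape(-1,2)
E
python3 - <<'E'
from h import *
from station import env
T=env.capture("top");S=env.capture("side")
z=lambda u,v:(150+u/4-.375,140+v/4-.375)
for n,u,v,h in [("trayTL",55,188,26),("trayTR",290,115,26),("trayBR",340,285,26),("trayBL",110,353,26),("dropper",403,38,90),("cup",0,72,75),("lipL",583,255,15),("lipR",700,305,15),("backL",637,140,0),("small L",410,362,10),("small R",500,380,10),("stripTR",520,290,40),("smTL",428,265,40)]:
    print(n,plane(T,*z(u,v),h))
zs=lambda u,v:(185+u/4-.375,160+v/4-.375)
for n,u,v,h in [("frontR stand base",187,497,0),("rear base",335,517,0),("smallfr",57,358,0),("smallrear",165,358,0)]:
    print(n,plane(S,*zs(u,v),h))
hi=T["color"]; 
# blue bar
for c,nm,roi in [(T,"top",(300,335,180,205)),(S,"side",(240,275,235,275))]:
    im=c["color"].astype(int); x0,x1,y0,y1=roi
    m=np.zeros(im.shape[:2],bool); sub=im[y0:y1,x0:x1]; m[y0:y1,x0:x1]=(sub[...,2]>sub[...,0]+25)
    ys,xs=np.nonzero(m); print(nm,len(xs),xs.mean(),ys.mean(),xs.min(),xs.max(),ys.min(),ys.max())
    if nm=="top": a=ray(c,xs.mean(),ys.mean())
    else: b=ray(c,xs.mean(),ys.mean())
    i=xs.argmin();j=xs.argmax(); print(plane(c,xs[i],ys[i],70),plane(c,xs[j],ys[j],70))
print(tri([a,b]))
E
```

```text
trayTL [508.71  289.055  26.   ]
trayTR [572.379  91.48   26.   ]
trayBR [430.497  47.496  26.   ]
trayBL [370.818 239.887  26.   ]
dropper [630.44  -3.55  90.  ]
cup [601.348 327.288  75.   ]
lipL [ 458.089 -156.138   15.   ]
lipR [ 417.013 -255.455   15.   ]
backL [ 556.758 -202.618    0.   ]
small L [366.281 -11.588  10.   ]
small R [352.012 -87.594  10.   ]
stripTR [ 428.245 -102.223   40.   ]
smTL [448.036 -25.826  40.   ]
frontR stand base [ 415.184 -250.09     0.   ]
rear base [ 508.824 -295.807    0.   ]
smallfr [351.082 -81.86   -0.   ]
smallrear [ 430.902 -104.498   -0.   ]
top 37 317.81081081081084 193.48648648648648 310 325 190 197
[ 501.563 -199.18    70.   ] [ 482.56  -248.465   70.   ]
side 39 254.71794871794873 255.10256410256412 252 257 248 262
[ 476.092 -248.703   70.   ] [ 502.176 -205.574   70.   ]
(array([ 490.373, -225.141,   67.196]), [np.float64(0.2140669614494554), np.float64(0.21406696144955967)])
```

>>> {"name": "apply_moves", "arguments": {"steps": [[0, 0.05, 0.13, 0, 0, 0, 85], [0.05, 0.15, 0.13, 0, 0, 0.2, 85], [0.1, 0.25, 0.13, 0, 0, 0.4, 85], [0.2, 0.35, 0.13, 0, 0, 0.6, 85], [0.25, 0.45, 0.13, 0, 0, 0.8, 85], [0.25, 0.5, 0.13, 0, 0, 0.8, 85], [0.25, 0.5, 0.13, 0, 0, 0.8, 85], [0.25, 0.5, 0.13, 0, 0, 0.8, 85]]}}

```text
time: 1.25
tcp_pos: [398.3, -273.4, 317.1]
orientation: [[0.69, 0.724, -0.0], [0.724, -0.69, 0.0], [-0.0, -0.0, -1.0]]
contact_force: [-0.0, -0.4, 0.0]
width: 85.0
```

>>> {"name": "apply_moves", "arguments": {"steps": [[0.08, 0.03, 0, 0, 0, 0.2, 85], [0.17, 0.06, 0, 0, 0, 0.4, 85], [0.17, 0.06, 0, 0, 0, 0.6, 85], [0.17, 0.06, 0, 0, 0, 0.74, 85], [0.17, 0.06, 0, 0, 0, 0.74, 85], [0.17, 0.06, 0, 0, 0, 0.74, 85]]}}

```text
time: 2.0
tcp_pos: [500.0, -238.3, 317.0]
orientation: [[0.384, 0.923, -0.001], [0.923, -0.384, -0.0], [-0.0, -0.0, -1.0]]
contact_force: [0.0, -0.2, -0.4]
width: 84.9
```

```bash
python3 - <<'E'
from h import *
from station import env
for n in ["wrist","side"]:
    c=env.capture(n); im=c["color"][:,:,::-1]
    cv2.imwrite(f"pics/{n}1.png",im if n=="side" else cv2.resize(im,(768,576),interpolation=cv2.INTER_CUBIC))
print(env.read_state())
E
```

```text
{'time': 2.1, 'joint_pos': array([ 39.836,  13.98 , -21.038,  96.608,   5.307,  70.405,  -4.949]), 'joint_velocities': array([-0.149, -0.038, -0.239, -0.039,  0.119, -0.088,  0.239]), 'tau': array([  0.254, -68.436,  -3.542, -45.568,   0.032,   0.001,  -0.025]), 'tcp_pos': array([ 500.152, -237.905,  317.114]), 'orientation': array([[ 0.383,  0.924, -0.   ],
       [ 0.924, -0.383, -0.   ],
       [-0.   , -0.   , -1.   ]]), 'contact_force': array([-0.821,  0.761,  0.015]), 'moment': array([ 0.001, -0.011, -0.01 ]), 'width': 85.35282992078865}
```

View pics/wrist1.png

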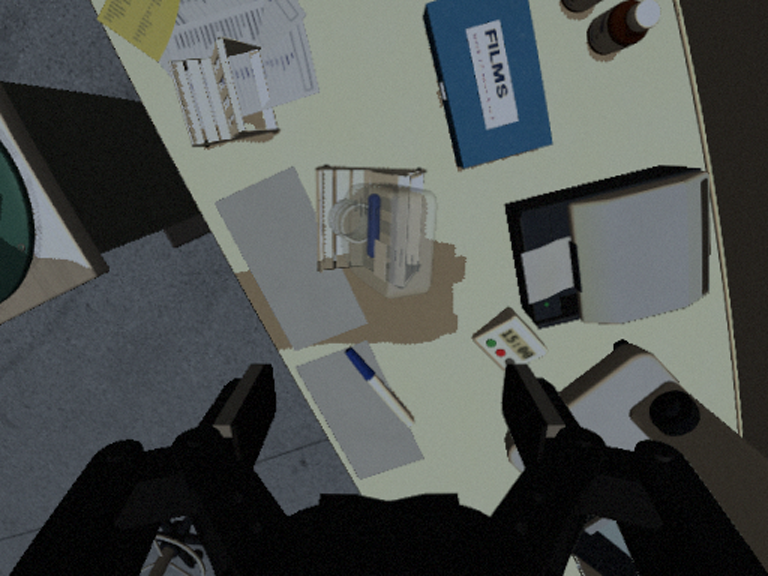

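```bash
python3 - <<'E'
from h import *
t=cv2.imread("pics/wrist1.png");
from station import env
c=env.capture("wrist"); im=c["color"][100:205,200:310,::-1]
cv2.imwrite("pics/w1z.png",cv2.resize(im,None,fx=6,fy=5.5,interpolation=cv2.INTER_CUBIC) if 0 else cv2.resize(im,None,fx=5.5,fy=5.5,interpolation=cv2.INTER_CUBIC))
E
```

```text
(no output)
```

View pics/w1z.png

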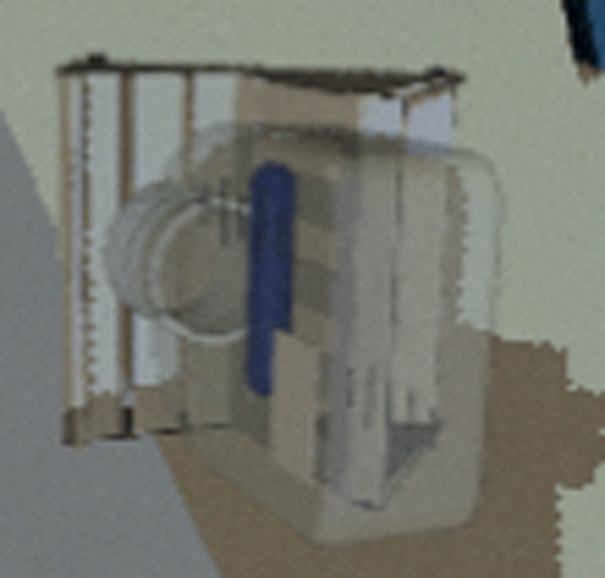

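```bash
python3 - <<'E'
from h import *
from station import env
W=env.capture("wrist");T=env.capture("top");S=env.capture("side")
w=lambda u,v:(200+(u+.5)/5.5-.5,100+(v+.5)/5.5-.5)
a=plane(W,*w(62,70),42);b=plane(W,*w(68,440),42);print("lip",a,b,np.linalg.norm(a-b),np.degrees(np.arctan2(*(a-b)[[0,1]])),(a+b)/2)
z=lambda u,v:(150+u/4-.375,140+v/4-.375)
a=plane(T,*z(583,255),42);b=plane(T,*z(700,305),42);print("lipT",a,b,np.linalg.norm(a-b),np.degrees(np.arctan2(*(a-b)[[0,1]])),(a+b)/2)
e1=plane(W,*w(271,170),68);e2=plane(W,*w(262,390),68);print("bar",e1,e2,np.linalg.norm(e1-e2),np.degrees(np.arctan2(*(e1-e2)[[0,1]])))
print(tri([ray(W,*w(268,279)),ray(T,317.81,193.49)]),tri([ray(W,*w(268,279)),ray(T,317.81,193.49),ray(S,254.7,255.1)]))
# overlay model-check points
yaw=np.radians(-22.5);X=np.array([np.cos(yaw),np.sin(yaw),0]);Y=np.array([-X[1],X[0],0]);Z=np.array([0,0,1.])
s,c_=np.sin(np.radians(28)),np.cos(np.radians(28))
O=np.array([481,-221.5,0])
f=s*X+c_*Z; fx=c_*X-s*Z
foot=O-20*X+24*Z
for n,P in [("mouth",foot),("base",foot+140*f)]:
    print(n,P)
for nm,P in [("baseF-L",foot+140*f-20.5*fx+42*Y),("baseF-R",foot+140*f-20.5*fx-42*Y),("baseB-L",foot+140*f+20.5*fx+42*Y),("baseB-R",foot+140*f+20.5*fx-42*Y),("lipL",foot-28.5*fx+9*f+52*Y),("lipR",foot-28.5*fx+9*f-52*Y),("mouthF",foot-20*fx),("mouthL",foot+20*Y),("neckringF",foot-20*fx+30*f)]:
    q=proj(W,P)[0]; print(nm,(q-[200,100]+.5)*5.5)
E
```

```text
lip [ 458.994 -153.848   42.   ] [ 415.964 -247.588   42.   ] 103.14491760667798 24.657093334272126 [ 437.479 -200.718   42.   ]
lipT [ 457.784 -154.011   42.   ] [ 417.396 -251.664   42.   ] 105.67606669817025 22.469318500443773 [ 437.59  -202.837   42.   ]
bar [ 502.088 -197.145   68.   ] [ 477.146 -249.346   68.   ] 57.85279501352207 25.538189426071884
(array([ 490.334, -224.233,   65.205]), [np.float64(1.226898832247628), np.float64(1.2268988322476329)]) (array([ 490.375, -224.084,   66.224]), [np.float64(1.2263277487387245), np.float64(1.2320192752375139), np.float64(0.013276568253891284)])
mouth [ 462.522 -213.846   24.   ]
base [ 523.245 -238.999  147.613]
baseF-L [344.096 166.077]
baseF-R [342.751 567.3  ]
baseB-L [517.867 155.528]
baseB-R [502.972 535.354]
lipL [80.653 79.148]
lipR [ 99.103 453.942]
mouthF [107.935 265.671]
mouthL [171.386 189.748]
neckringF [146.897 283.561]
```

```bash
cat > ov.py <<'E'
from h import *
def frame(O,yaw):
    yaw=np.radians(yaw);X=np.array([np.cos(yaw),np.sin(yaw),0]);Y=np.array([-X[1],X[0],0]);Z=np.array([0,0,1.])
    s,c_=np.sin(np.radians(28)),np.cos(np.radians(28))
    f=s*X+c_*Z; fx=c_*X-s*Z
    return X,Y,f,fx,np.array(O)-20*X+24*Z
if __name__=="__main__":
    from station import env
    W=env.capture("wrist");S=env.capture("side")
    O=np.array([478.5,-219.,0])
    X,Y,f,fx,foot=frame(O,-24)
    R=[[foot+a*f+b*fx+d*Y for a,b,d in L] for L in [
     [(140,-20.5,42.5),(140,-20.5,-42.5),(140,20.5,-42.5),(140,20.5,42.5),(140,-20.5,42.5)],
     [(73,-20.5,42.5),(73,-20.5,-42.5),(73,20.5,-42.5),(73,20.5,42.5),(73,-20.5,42.5)],
     [(0,20*np.cos(t),20*np.sin(t)) for t in np.linspace(0,6.28,30)],
     [(0,-28.5,52),(9,-28.5,52),(9,-28.5,-52),(0,-28.5,-52)],[(0,20.5,52),(82,20.5,52),(82,20.5,-52),(0,20.5,-52)]]]
    for c,(x0,y0,x1,y1),k,n in [(W,(200,100,310,205),5.5,"ovw"),(S,(220,210,290,300),6,"ovs")]:
        im=cv2.resize(c["color"][y0:y1,x0:x1,::-1],None,fx=k,fy=k,interpolation=cv2.INTER_CUBIC)
        for L,col in zip(R,[(0,0,255),(0,160,255),(0,255,0),(255,0,255),(255,255,0)]):
            q=((proj(c,L)-[x0,y0]+.5)*k).astype(np.int32); cv2.polylines(im,[q],False,col,1)
        cv2.imwrite(f"pics/{n}.png",im)
E
python3 ov.py
```

```text
(no output)
```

View pics/ovw.png

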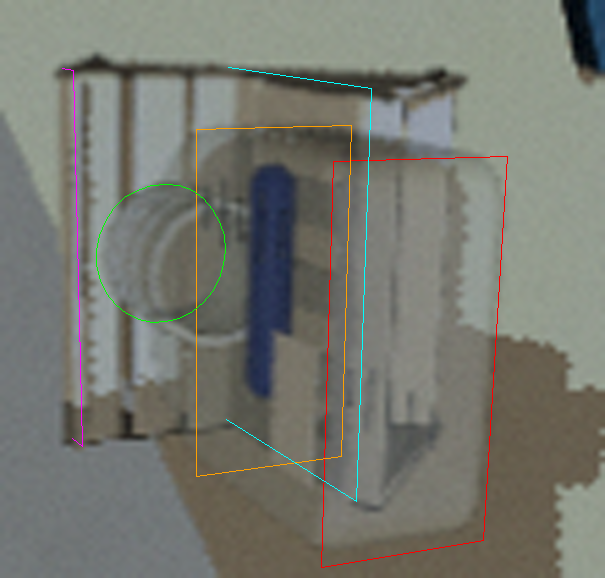

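View pics/ovs.png

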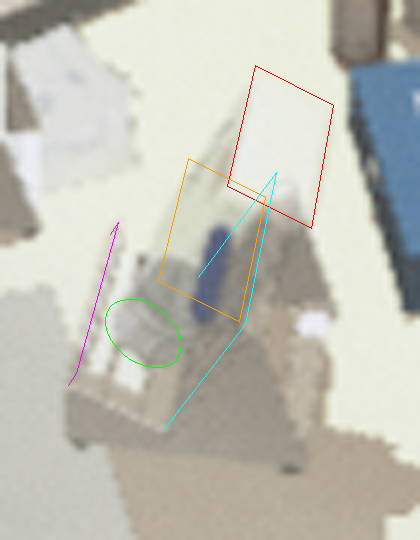

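```bash
cat > mv.py <<'E'
from ov import frame
from h import *
from station import env
from scipy.spatial.transform import Rotation as Ro
def rel(P,R):
    s=env.read_state()
    return (np.array(P)-s["tcp_pos"])/600, Ro.from_matrix(R@s["orientation"].T).as_rotvec()/.5
X,Y,f,fx,foot=frame([477.5,-218.,0],-24)
Rg=np.stack([np.cross(fx,-f),fx,-f],1)
E
python3 - <<'E'
from mv import *
print(foot+107*f,f,Rg)
for d in (197,107): print(d,rel(foot+d*f,Rg))
E
```

```text
[ 505.12  -230.297  118.475] [ 0.429 -0.191  0.883] [[ 0.407  0.807 -0.429]
 [ 0.914 -0.359  0.191]
 [ 0.    -0.469 -0.883]]
197 (array([ 0.072, -0.017, -0.199]), array([ 0.386,  0.898, -0.054]))
107 (array([ 0.008,  0.012, -0.331]), array([ 0.386,  0.898, -0.054]))
```

>>> {"name": "apply_moves", "arguments": {"steps": [[0.03, 0, -0.03, 0.13, 0.3, -0.02, 85], [0.06, -0.01, -0.08, 0.26, 0.6, -0.04, 85], [0.072, -0.017, -0.14, 0.386, 0.898, -0.054, 85], [0.072, -0.017, -0.199, 0.386, 0.898, -0.054, 85], [0.072, -0.017, -0.199, 0.386, 0.898, -0.054, 85], [0.072, -0.017, -0.199, 0.386, 0.898, -0.054, 85]]}}

```text
time: 3.15
tcp_pos: [544.0, -247.7, 199.8]
orientation: [[0.407, 0.808, -0.427], [0.913, -0.36, 0.19], [0.0, -0.467, -0.884]]
contact_force: [1.0, 0.5, 0.9]
width: 85.1
```

```bash
python3 - <<'E'
from mv import *
c=env.capture("wrist"); cv2.imwrite("pics/w2.png",cv2.resize(c["color"][:,:,::-1],(768,576)))
c=env.capture("side"); cv2.imwrite("pics/s2.png",cv2.resize(c["color"][120:320,150:400,::-1],None,fx=3,fy=3))
print(env.read_state()["joint_pos"]);print(rel(foot+107*f,Rg))
E
```

```text
[ 33.604  40.579 -18.854  76.982   8.444  91.989  -9.769]
(array([-0.065,  0.029, -0.136]), array([0.003, 0.006, 0.001]))
```

View pics/w2.png

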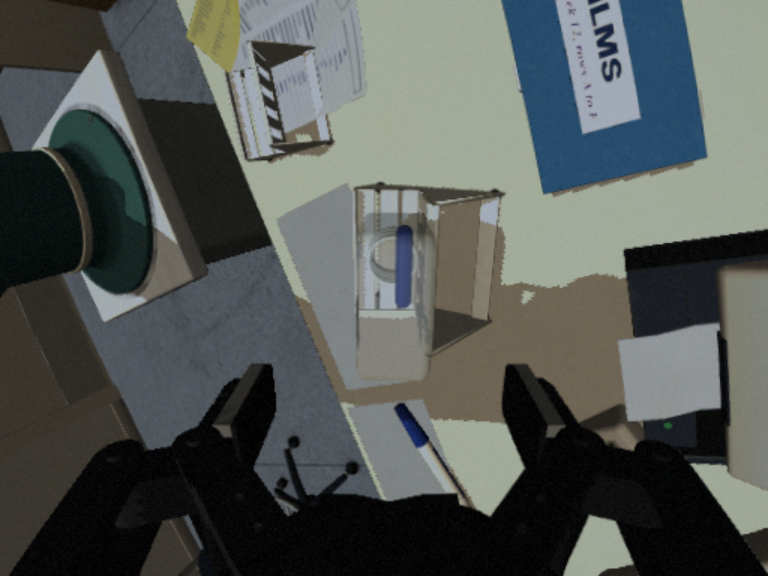

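View pics/s2.png

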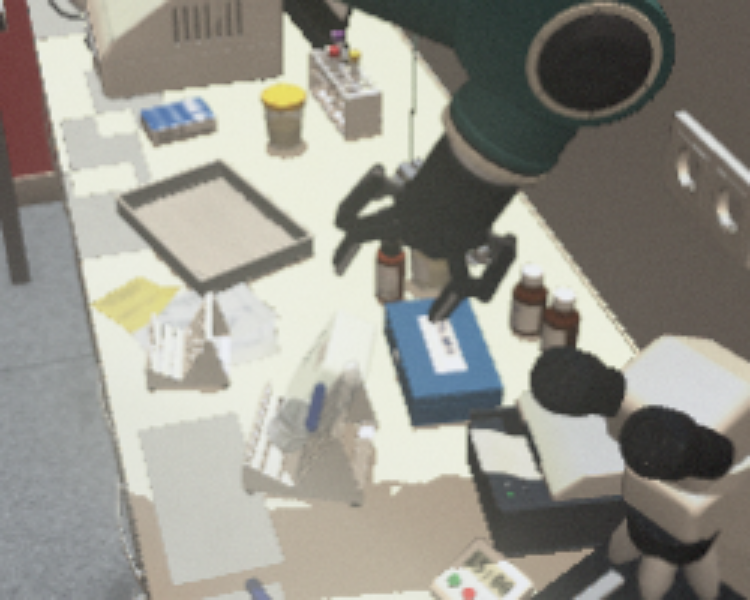

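```bash
python3 - <<'E'
from mv import *
c=env.capture("wrist")
cv2.imwrite("pics/w2z.png",cv2.resize(c["color"][115:265,220:350,::-1],None,fx=4,fy=4,interpolation=cv2.INTER_CUBIC))
def loc(u,v,a):
    o,d=ray(c,u,v); t=((foot+a*f-o)@f)/(d@f); p=o+t*d-foot; return p@fx,p@Y
for n,u,v,a in [("baseFR",358,378,140),("baseBR",432,378,140),("basemidF",358,320,140),("basemidB",433,320,140),("ringL",371,254,0),("ringR",425,254,0)]:
    print(n,loc((u+.5)/1.5-.5,(v+.5)/1.5-.5,a))
E
```

```text
baseFR (np.float64(-17.14793782731188), np.float64(-37.89239208600812))
baseBR (np.float64(23.598288721476678), np.float64(-38.023014772915914))
basemidF (np.float64(-16.21346301403092), np.float64(-3.019416836072019))
basemidB (np.float64(22.861679388116773), np.float64(-3.1112877142692823))
ringL (np.float64(-14.767883292910096), np.float64(-4.442620121658785))
ringR (np.float64(30.982496136749162), np.float64(-4.5058750076029055))
```

View pics/w2z.png

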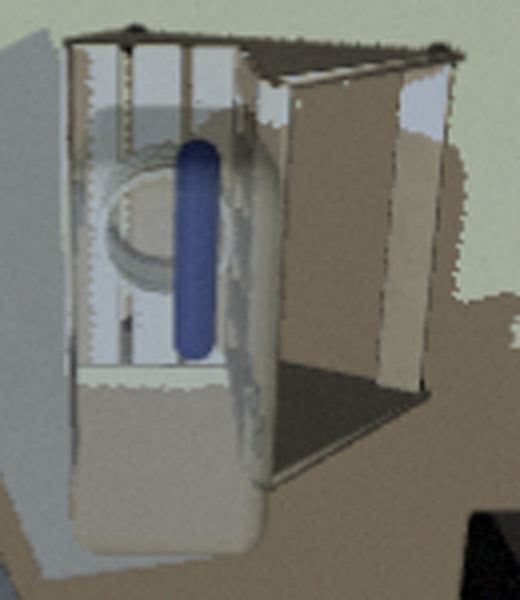

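```bash
python3 - <<'E'
from mv import *
print(rel(foot+107*f+2.8*fx+3*Y,Rg)); print(env.read_state()["time"])
E
```

```text
(array([-0.059,  0.032, -0.138]), array([0.003, 0.006, 0.001]))
3.3
```

>>> {"name": "apply_moves", "arguments": {"steps": [[-0.016, 0.014, -0.035, 0.003, 0.006, 0, 85], [-0.03, 0.02, -0.07, 0.003, 0.006, 0, 85], [-0.045, 0.026, -0.105, 0.003, 0.006, 0, 85], [-0.059, 0.032, -0.138, 0.003, 0.006, 0, 85], [-0.059, 0.032, -0.138, 0.003, 0.006, 0, 85], [-0.059, 0.032, -0.138, 0.003, 0.006, 0, 85]]}}

```text
time: 4.05
tcp_pos: [509.4, -229.0, 118.6]
orientation: [[0.407, 0.807, -0.427], [0.913, -0.36, 0.19], [-0.0, -0.468, -0.884]]
contact_force: [0.7, 0.3, -0.7]
width: 85.2
```

```bash
python3 - <<'E'
from mv import *
c=env.capture("wrist"); cv2.imwrite("pics/w3.png",cv2.resize(c["color"][:,:,::-1],(768,576)))
c=env.capture("side"); cv2.imwrite("pics/s3.png",cv2.resize(c["color"][170:320,200:400,::-1],None,fx=4,fy=4))
print(rel(foot+107*f+2.8*fx+3*Y,Rg),env.read_state()["contact_force"])
E
```

```text
(array([-0.001,  0.001, -0.002]), array([0.001, 0.003, 0.001])) [1.021 0.446 0.445]
```

View pics/w3.png

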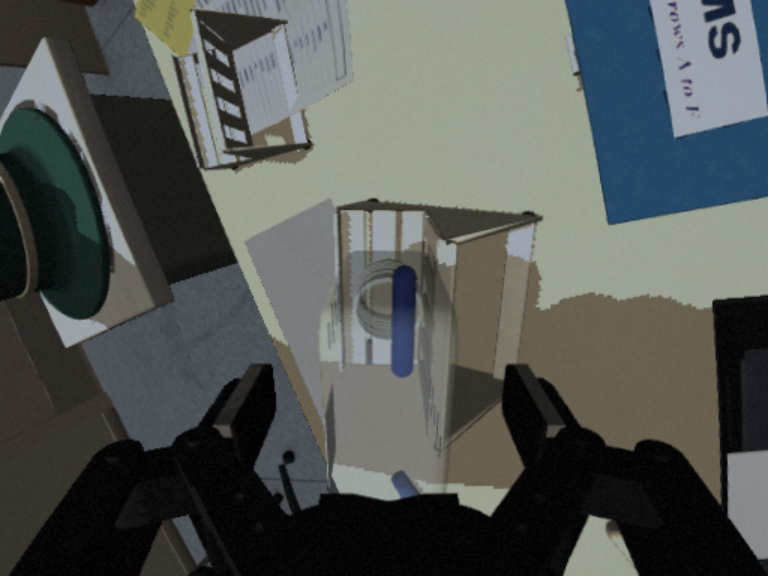

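View pics/s3.png

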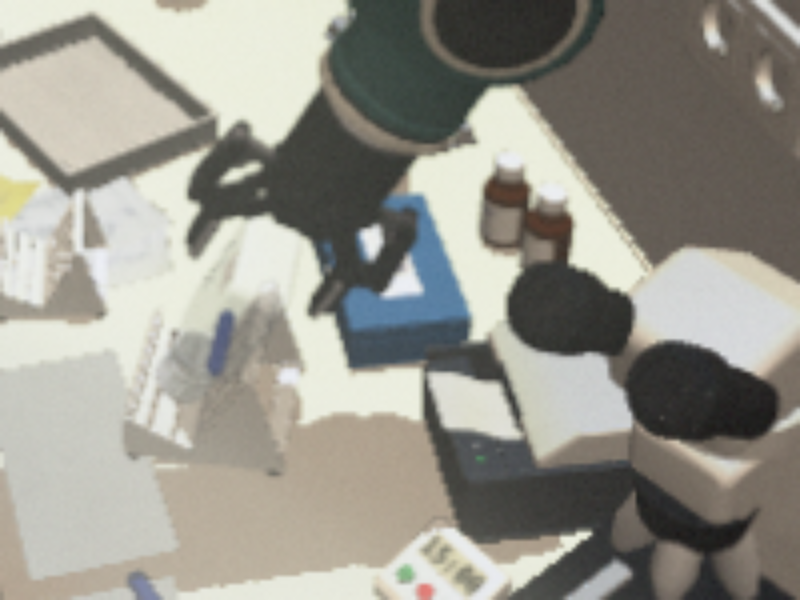

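>>> {"name": "apply_moves", "arguments": {"steps": [[0, 0, 0, 0, 0, 0, 60], [0, 0, 0, 0, 0, 0, 45], [0, 0, 0, 0, 0, 0, 38], [0, 0, 0, 0, 0, 0, 30], [0, 0, 0, 0, 0, 0, 30], [0, 0, 0, 0, 0, 0, 30]], "squeeze": 40}}

```text
time: 4.9
tcp_pos: [509.3, -228.9, 118.6]
orientation: [[0.407, 0.807, -0.428], [0.913, -0.36, 0.191], [-0.0, -0.468, -0.884]]
contact_force: [-2.2, 1.2, 5.2]
width: 40.4
```

```bash
python3 - <<'E'
from mv import *
c=env.capture("wrist"); cv2.imwrite("pics/w4.png",cv2.resize(c["color"][:,:,::-1],(768,576)))
s=env.read_state(); print(s["tcp_pos"],s["orientation"],s["width"],s["contact_force"],s["time"])
print(rel(foot+107*f+2.8*fx+3*Y,Rg))
E
```

```text
[ 509.305 -228.881  118.553] [[ 0.407  0.807 -0.428]
 [ 0.913 -0.36   0.191]
 [-0.    -0.468 -0.884]] 40.5680678467401 [-2.25   1.703  5.635] 4.95
(array([-0.001,  0.001, -0.002]), array([0.001, 0.002, 0.001]))
```

View pics/w4.png

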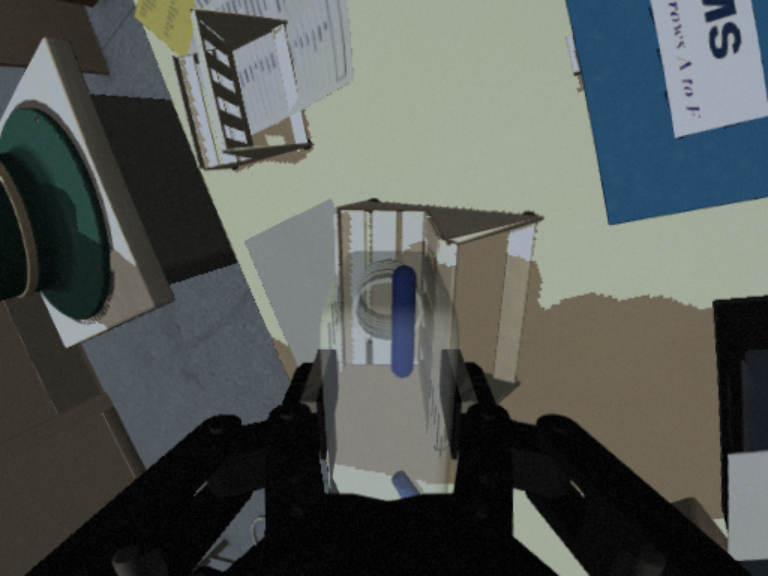

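>>> {"name": "apply_moves", "arguments": {"steps": [[0.004, -0.002, 0.009, 0, 0, 0, 30], [0.011, -0.005, 0.022, 0, 0, 0, 30], [0.021, -0.009, 0.044, 0, 0, 0, 30], [0.034, -0.015, 0.07, 0, 0, 0, 30], [0.046, -0.02, 0.095, 0, 0, 0, 30], [0.057, -0.025, 0.118, 0, 0, 0, 30], [0.064, -0.029, 0.132, 0, 0, 0, 30], [0.064, -0.029, 0.132, 0, 0, 0, 30]]}}

```text
time: 5.95
tcp_pos: [548.0, -246.5, 198.1]
orientation: [[0.407, 0.807, -0.427], [0.913, -0.36, 0.19], [-0.0, -0.468, -0.884]]
contact_force: [0.4, -0.6, -1.9]
width: 40.4
```

```bash
python3 - <<'E'
from mv import *
c=env.capture("side"); cv2.imwrite("pics/s5.png",cv2.resize(c["color"][120:300,170:410,::-1],None,fx=3.3,fy=3.3))
s=env.read_state(); print(s["joint_pos"],s["contact_force"])
E
```

```text
[ 33.309  41.068 -18.837  76.525   8.426  92.079  -9.989] [ 0.879  0.104 -2.032]
```

View pics/s5.png

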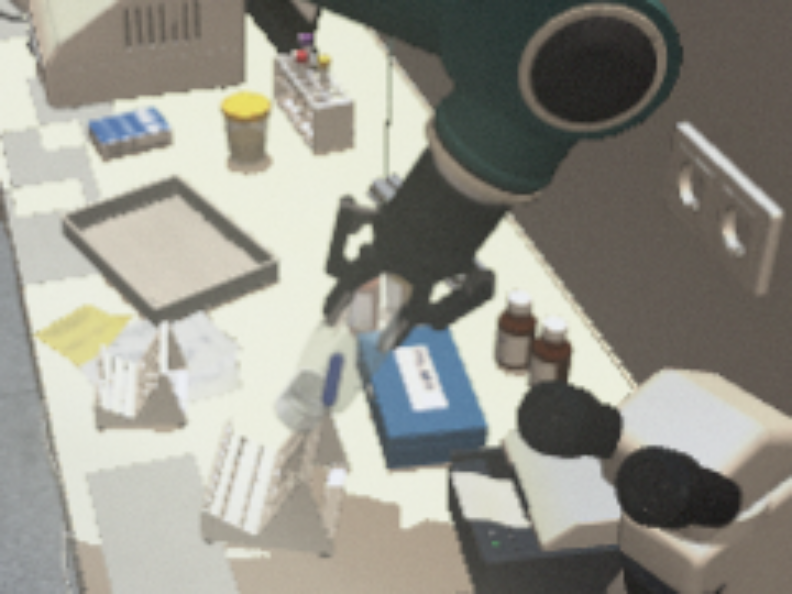

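>>> {"name": "apply_moves", "arguments": {"steps": [[0, 0.01, 0.02, -0.03, -0.06, 0, 30], [-0.01, 0.033, 0.05, -0.08, -0.18, 0, 30], [-0.025, 0.07, 0.075, -0.14, -0.31, 0, 30], [-0.045, 0.117, 0.08, -0.2, -0.45, 0, 30], [-0.065, 0.163, 0.08, -0.26, -0.59, 0, 30], [-0.08, 0.2, 0.08, -0.32, -0.72, 0, 30], [-0.092, 0.227, 0.08, -0.37, -0.84, 0, 30], [-0.097, 0.243, 0.08, -0.398, -0.893, 0, 30]]}}

```text
time: 7.0
tcp_pos: [488.6, -99.4, 246.4]
orientation: [[0.406, 0.914, 0.004], [0.914, -0.406, -0.002], [-0.001, 0.004, -1.0]]
contact_force: [-0.5, -0.3, -2.2]
width: 40.8
```

>>> {"name": "apply_moves", "arguments": {"steps": [[0, 0.013, 0, 0, 0, 0.05, 30], [0, 0.043, 0, 0, 0, 0.16, 30], [-0.005, 0.09, 0, 0, 0, 0.3, 30], [-0.01, 0.147, 0, 0, 0, 0.45, 30], [-0.015, 0.203, 0, 0, 0, 0.58, 30], [-0.018, 0.247, 0, 0, 0, 0.68, 30], [-0.02, 0.273, 0, 0, 0, 0.74, 30], [-0.02, 0.283, 0, 0, 0, 0.76, 30]]}}

```text
time: 8.0
tcp_pos: [476.6, 71.1, 246.3]
orientation: [[0.037, 0.999, 0.004], [0.999, -0.037, -0.001], [-0.001, 0.004, -1.0]]
contact_force: [-0.1, -0.8, -2.7]
width: 40.7
```

>>> {"name": "apply_moves", "arguments": {"steps": [[0, 0.013, 0, 0, 0, 0.05, 30], [0, 0.04, 0, 0, 0, 0.16, 30], [-0.003, 0.08, 0, 0, 0, 0.3, 30], [-0.005, 0.118, -0.01, 0, 0, 0.45, 30], [-0.008, 0.145, -0.03, 0, 0, 0.56, 30], [-0.01, 0.16, -0.05, 0, 0, 0.64, 30], [-0.01, 0.16, -0.07, 0, 0, 0.7, 30], [-0.01, 0.16, -0.08, 0, 0, 0.7, 30]]}}

```text
time: 9.0
tcp_pos: [470.4, 166.4, 197.1]
orientation: [[-0.308, 0.952, 0.003], [0.952, 0.308, 0.0], [-0.001, 0.003, -1.0]]
contact_force: [0.5, 0.1, -1.2]
width: 40.5
```

```bash
python3 - <<'E'
from mv import *
c=env.capture("side"); cv2.imwrite("pics/s6.png",cv2.resize(c["color"][100:280,130:370,::-1],None,fx=3.3,fy=3.3))
c=env.capture("wrist"); cv2.imwrite("pics/w6.png",cv2.resize(c["color"][:,:,::-1],(768,576)))
s=env.read_state(); print(s["joint_pos"],s["tcp_pos"])
E
```

```text
[ 10.958  17.661 -39.789 111.624  13.744  55.249 -17.529] [470.496 166.386 197.535]
```

View pics/s6.png

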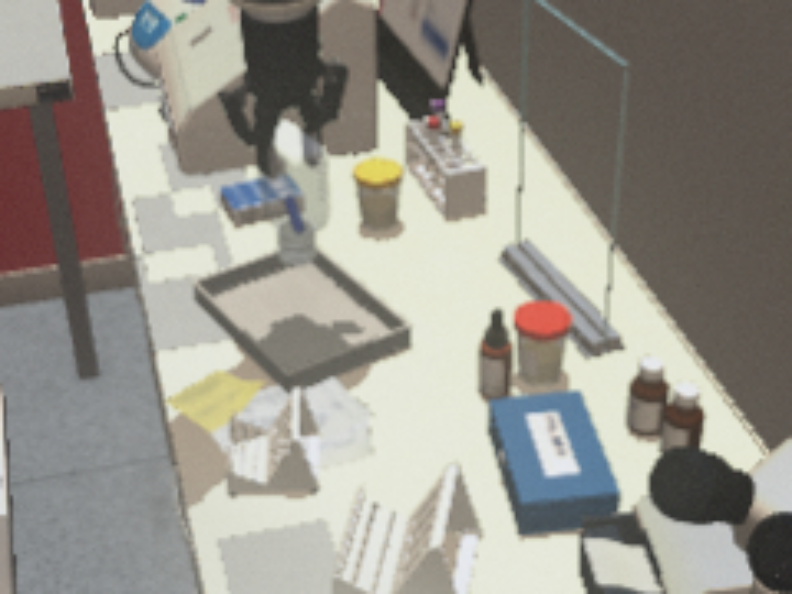

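View pics/w6.png

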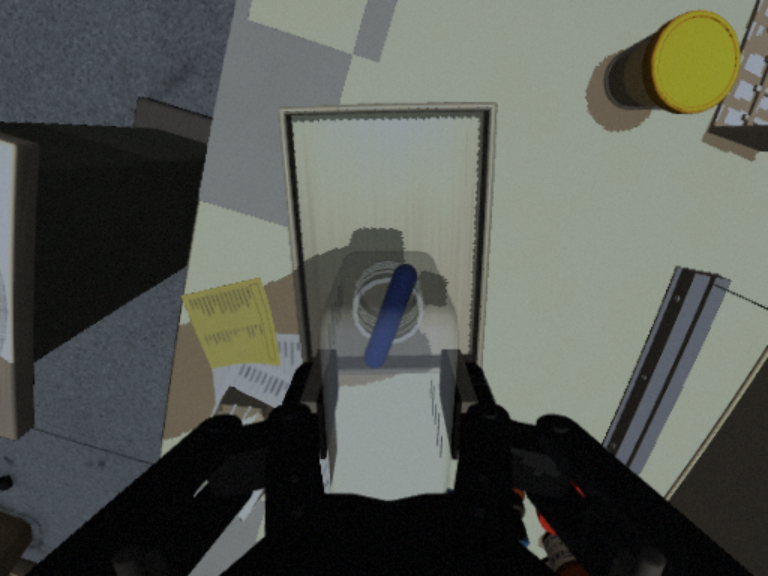

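```bash
cat > rock.py <<'E'
import sys
from mv import *
u=np.array([.952,.308,0]);u/=np.linalg.norm(u);w=np.cross(u,[0,0,1])
def rock(ths,M=np.array([470.5,166.4,75])):
    s=env.read_state();R0=s["orientation"];z=-R0[:,2]
    th0=np.degrees(np.arctan2(z@w,z[2])); p0=s["tcp_pos"]
    print("th0",th0,"mouth",p0-107*z,"f",s["contact_force"],"j",s["joint_pos"])
    for t in ths:
        r=np.radians(t);P=M+107*(np.cos(r)*np.array([0,0,1])+np.sin(r)*w)
        d=(P-p0)/600;q=np.radians(t-th0)*u/.5
        print("[%.3f, %.3f, %.3f, %.2f, %.2f, 0, 30],"%(*d,*q[:2]))
if __name__=="__main__":
    rock([float(x) for x in sys.argv[1:]])
E
python3 rock.py 0 4 10 18 26; python3 rock.py 26 35 37
```

```text
th0 -0.03394884714167816 mouth [470.813 166.422  90.535] f [-0.112  0.125 -1.706] j [ 10.958  17.661 -39.789 111.624  13.744  55.249 -17.529]
[0.000, 0.000, -0.026, 0.00, 0.00, 0, 30],
[0.004, -0.012, -0.026, 0.13, 0.04, 0, 30],
[0.010, -0.029, -0.029, 0.33, 0.11, 0, 30],
[0.017, -0.052, -0.035, 0.60, 0.19, 0, 30],
[0.024, -0.074, -0.044, 0.86, 0.28, 0, 30],
th0 -0.03394884714167816 mouth [470.813 166.422  90.535] f [-0.112  0.125 -1.706] j [ 10.958  17.661 -39.789 111.624  13.744  55.249 -17.529]
[0.024, -0.074, -0.044, 0.86, 0.28, 0, 30],
[0.031, -0.097, -0.058, 1.16, 0.38, 0, 30],
[0.033, -0.102, -0.062, 1.23, 0.40, 0, 30],
```

>>> {"name": "apply_moves", "arguments": {"steps": [[0, 0, -0.026, 0, 0, 0, 30], [0.004, -0.012, -0.026, 0.13, 0.04, 0, 30], [0.01, -0.029, -0.029, 0.33, 0.11, 0, 30], [0.017, -0.052, -0.035, 0.6, 0.19, 0, 30], [0.024, -0.074, -0.044, 0.86, 0.28, 0, 30]]}}

```text
time: 9.72
tcp_pos: [485.3, 121.1, 170.9]
orientation: [[-0.275, 0.953, -0.131], [0.855, 0.304, 0.419], [0.439, 0.003, -0.898]]
contact_force: [0.4, 1.0, -2.5]
width: 40.6
```

```bash
python3 rock.py 33 37 37 
```

```text
th0 26.059984740797024 mouth [471.285 165.938  74.817] f [ 0.434  1.03  -2.528] j [ 33.986  27.541 -45.809 110.603  -7.959  53.656  13.652]
[0.005, -0.017, -0.010, 0.23, 0.07, 0, 30],
[0.008, -0.027, -0.017, 0.36, 0.12, 0, 30],
[0.008, -0.027, -0.017, 0.36, 0.12, 0, 30],
```

>>> {"name": "apply_moves", "arguments": {"steps": [[0.005, -0.017, -0.01, 0.23, 0.07, 0, 30], [0.008, -0.027, -0.017, 0.36, 0.12, 0, 30], [0.008, -0.027, -0.017, 0.36, 0.12, 0, 30], [0.008, -0.027, -0.017, 0.36, 0.12, 0, 30]]}}

```text
time: 10.22
tcp_pos: [490.0, 105.5, 160.8]
orientation: [[-0.244, 0.952, -0.182], [0.762, 0.305, 0.571], [0.6, 0.001, -0.8]]
contact_force: [-0.1, 0.3, -1.7]
width: 40.3
```

```bash
python3 rock.py 34 27 19 10; python3 - <<'E'
from mv import *
c=env.capture("wrist"); cv2.imwrite("pics/w7.png",cv2.resize(c["color"][:,:,::-1],(768,576)))
E
```

```text
th0 36.84042299048774 mouth [470.453 166.651  75.158] f [-0.135  0.264 -1.725] j [ 40.426  34.681 -47.559 108.586 -12.879  56.839  22.084]
[-0.002, 0.007, 0.005, -0.09, -0.03, 0, 30],
[-0.008, 0.024, 0.016, -0.33, -0.11, 0, 30],
[-0.015, 0.046, 0.026, -0.59, -0.19, 0, 30],
[-0.023, 0.072, 0.033, -0.89, -0.29, 0, 30],
```

View pics/w7.png

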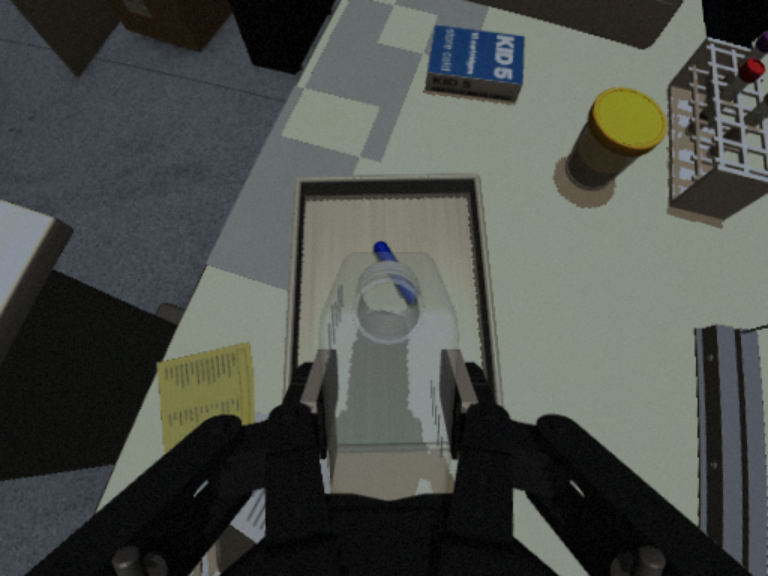

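>>> {"name": "apply_moves", "arguments": {"steps": [[0, 0, 0.02, 0, 0, 0, 30], [-0.002, 0.007, 0.04, -0.09, -0.03, 0, 30], [-0.008, 0.024, 0.07, -0.33, -0.11, 0, 30], [-0.015, 0.046, 0.1, -0.59, -0.19, 0, 30], [-0.023, 0.072, 0.13, -0.89, -0.29, 0, 30], [-0.023, 0.072, 0.13, -0.89, -0.29, 0, 30]]}}

```text
time: 11.02
tcp_pos: [475.3, 153.6, 242.5]
orientation: [[-0.311, 0.949, -0.045], [0.935, 0.314, 0.163], [0.169, 0.009, -0.986]]
contact_force: [0.5, 0.1, -1.6]
width: 40.5
```

```bash
python3 - <<'E'
from mv import *
c=env.capture("wrist"); cv2.imwrite("pics/w8.png",cv2.resize(c["color"][:,:,::-1],(768,576)))
Z=np.array([0,0,1.])
# vertical orientation with heading of grip: y=X-dir
Rv=np.stack([np.cross(X,-Z),X,-Z],1)
print(env.read_state()["tcp_pos"],rel([489,-100,246],Rv))
E
```

```text
[475.54  151.436 241.044] (array([ 0.022, -0.419,  0.008]), array([-0.352,  0.031, -1.467]))
```

View pics/w8.png

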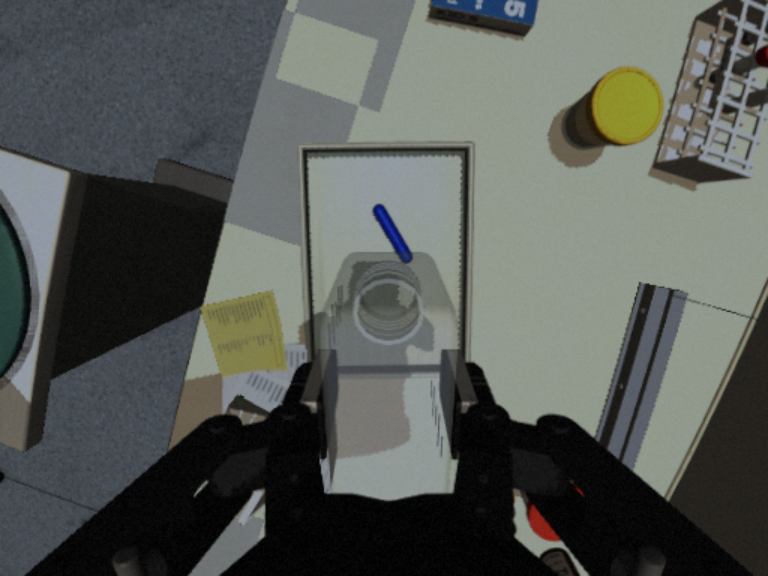

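>>> {"name": "apply_moves", "arguments": {"steps": [[0.003, -0.04, 0.01, -0.05, 0, -0.15, 30], [0.006, -0.1, 0.01, -0.1, 0.01, -0.33, 30], [0.01, -0.16, 0.01, -0.15, 0.01, -0.55, 30], [0.01, -0.21, 0.01, -0.17, 0.02, -0.73, 30], [0.01, -0.21, 0.01, -0.17, 0.02, -0.73, 30]]}}

```text
time: 11.7
tcp_pos: [481.4, 21.6, 246.7]
orientation: [[0.059, 0.998, -0.011], [0.994, -0.058, 0.09], [0.089, -0.016, -0.996]]
contact_force: [-0.3, 0.9, -2.1]
width: 40.8
```

```bash
python3 - <<'E'
from mv import *
Z=np.array([0,0,1.])
Rv=np.stack([np.cross(X,-Z),X,-Z],1)
print(rel([489,-100,246],Rv))
E
```

```text
(array([ 0.013, -0.203, -0.001]), array([-0.182,  0.012, -0.72 ]))
```

>>> {"name": "apply_moves", "arguments": {"steps": [[0.003, -0.04, 0, -0.05, 0, -0.15, 30], [0.006, -0.1, 0, -0.1, 0.01, -0.33, 30], [0.01, -0.16, 0, -0.15, 0.01, -0.55, 30], [0.013, -0.203, 0, -0.182, 0.012, -0.72, 30], [0.013, -0.203, 0, -0.182, 0.012, -0.72, 30]]}}

```text
time: 12.32
tcp_pos: [488.9, -102.0, 246.4]
orientation: [[0.41, 0.912, -0.001], [0.912, -0.41, 0.0], [-0.0, -0.001, -1.0]]
contact_force: [0.0, 0.6, -1.9]
width: 40.3
```

```bash
cat >> mv.py <<'E'
P0=np.array([509.3,-228.9,118.6]); R0=np.array([[.407,.807,-.428],[.913,-.36,.191],[0,-.468,-.884]])
E
python3 - <<'E'
from mv import *
print(rel(P0+90*f+[0,0,15],R0))
E
```

```text
(array([ 0.098, -0.24 , -0.056]), array([0.398, 0.887, 0.006]))
```

>>> {"name": "apply_moves", "arguments": {"steps": [[0.01, -0.03, 0.01, 0.06, 0.13, 0, 30], [0.03, -0.08, 0.02, 0.12, 0.27, 0, 30], [0.055, -0.13, 0.02, 0.2, 0.44, 0, 30], [0.075, -0.19, 0.01, 0.28, 0.62, 0, 30], [0.09, -0.23, -0.01, 0.35, 0.78, 0, 30], [0.098, -0.24, -0.03, 0.398, 0.887, 0.006, 30], [0.098, -0.24, -0.056, 0.398, 0.887, 0.006, 30], [0.098, -0.24, -0.056, 0.398, 0.887, 0.006, 30]]}}

```text
time: 13.32
tcp_pos: [547.2, -245.1, 211.8]
orientation: [[0.407, 0.807, -0.428], [0.914, -0.359, 0.191], [0.001, -0.469, -0.883]]
contact_force: [-0.5, -0.3, -1.6]
width: 40.5
```

```bash
python3 - <<'E'
from mv import *
c=env.capture("wrist"); cv2.imwrite("pics/w9.png",cv2.resize(c["color"][:,:,::-1],(768,576)))
for d in (60,30,8,2,0): print(d,rel(P0+d*f-.8*fx,R0))
E
```

```text
60 (array([-0.022,  0.009, -0.068]), array([-0.   ,  0.002, -0.001]))
30 (array([-0.043,  0.018, -0.113]), array([-0.   ,  0.002, -0.001]))
8 (array([-0.059,  0.025, -0.145]), array([-0.   ,  0.002, -0.001]))
2 (array([-0.063,  0.027, -0.154]), array([-0.   ,  0.002, -0.001]))
0 (array([-0.065,  0.028, -0.157]), array([-0.   ,  0.002, -0.001]))
```

View pics/w9.png

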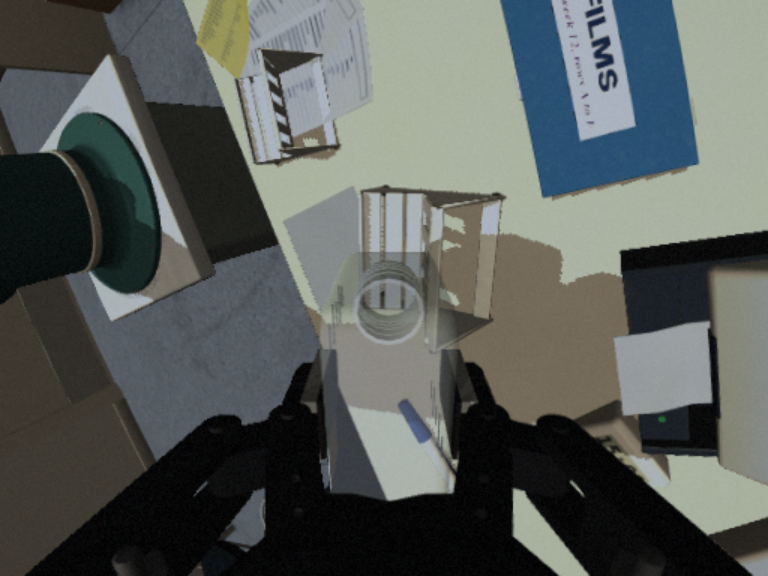

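>>> {"name": "apply_moves", "arguments": {"steps": [[-0.01, 0.004, -0.03, 0, 0, 0, 30], [-0.022, 0.009, -0.068, 0, 0, 0, 30], [-0.033, 0.014, -0.09, 0, 0, 0, 30], [-0.043, 0.018, -0.113, 0, 0, 0, 30], [-0.052, 0.022, -0.13, 0, 0, 0, 30], [-0.059, 0.025, -0.145, 0, 0, 0, 30], [-0.062, 0.0265, -0.152, 0, 0, 0, 30], [-0.062, 0.0265, -0.152, 0, 0, 0, 30]]}}

```text
time: 14.38
tcp_pos: [510.1, -229.4, 121.8]
orientation: [[0.407, 0.807, -0.427], [0.914, -0.359, 0.191], [0.001, -0.468, -0.884]]
contact_force: [-2.0, 0.5, -1.3]
width: 40.5
```

```bash
python3 - <<'E'
from mv import *
c=env.capture("wrist"); cv2.imwrite("pics/w10.png",cv2.resize(c["color"][:,:,::-1],(768,576)))
s=env.read_state(); d=s["tcp_pos"]-P0; print(s["contact_force"],d@fx,d@Y,d@f)
for d in (2,0): print(d,rel(P0+d*f-.5*fx,R0))
E
```

```text
[-1.862  1.794 -0.838] -0.6087860018896512 -0.043605461031127536 3.472963445202243
2 (array([-0.001,  0.   , -0.002]), array([-0.   ,  0.001, -0.001]))
0 (array([-0.002,  0.001, -0.005]), array([-0.   ,  0.001, -0.001]))
```

View pics/w10.png

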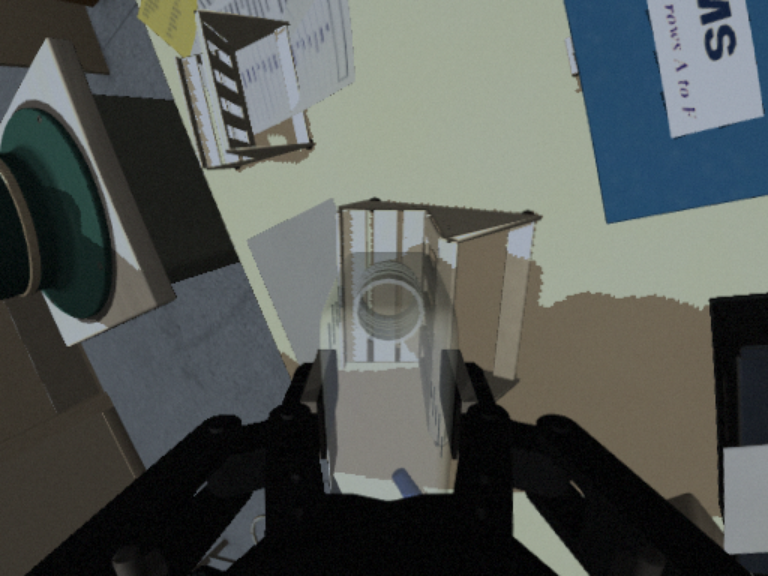

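>>> {"name": "apply_moves", "arguments": {"steps": [[-0.001, 0, -0.002, 0, 0, 0, 30], [-0.002, 0.001, -0.005, 0, 0, 0, 30], [-0.002, 0.001, -0.005, 0, 0, 0, 30], [-0.002, 0.001, -0.005, 0, 0, 0, 30]]}}

```text
time: 14.92
tcp_pos: [508.9, -228.8, 119.0]
orientation: [[0.407, 0.807, -0.427], [0.914, -0.359, 0.191], [0.0, -0.468, -0.884]]
contact_force: [-4.0, 1.7, 0.7]
width: 40.7
```

```bash
python3 - <<'E'
from mv import *
s=env.read_state(); d=s["tcp_pos"]-P0; print(s["contact_force"],d@fx,d@Y,d@f,s["contact_force"]@f,s["contact_force"]@fx)
E
```

```text
[-3.959  1.707  0.73 ] -0.5430012259593925 -0.02658573198166447 0.1344407972819291 -1.379363587456152 -4.149475829317053
```

>>> {"name": "apply_moves", "arguments": {"steps": [[-0.001, 0.0005, -0.002, 0, 0, 0, 30], [-0.001, 0.0005, -0.002, 0, 0, 0, 30], [-0.001, 0.0005, -0.002, 0, 0, 0, 30]]}}

```text
time: 15.3
tcp_pos: [508.9, -228.7, 118.8]
orientation: [[0.407, 0.808, -0.426], [0.913, -0.36, 0.19], [0.0, -0.467, -0.884]]
contact_force: [-0.7, -0.1, 14.0]
width: 40.5
```

```bash
python3 - <<'E'
from mv import *
s=env.read_state(); d=s["tcp_pos"]-P0; print(s["contact_force"],d@fx,d@Y,d@f,s["contact_force"]@f,s["contact_force"]@fx)
E
```

```text
[-0.671 -0.074 14.012] -0.43149308967759153 -0.004526416813015577 -0.03895210100079769 12.098121808111074 -7.092880096155757
```

Seated (12 N on the ledge). Open gently.

>>> {"name": "apply_moves", "arguments": {"steps": [[0, 0, 0, 0, 0, 0, 44], [0, 0, 0, 0, 0, 0, 50], [0, 0, 0, 0, 0, 0, 65], [0, 0, 0, 0, 0, 0, 85], [0, 0, 0, 0, 0, 0, 85], [0, 0, 0, 0, 0, 0, 85]]}}

```text
time: 16.05
tcp_pos: [509.0, -228.7, 118.7]
orientation: [[0.407, 0.808, -0.426], [0.913, -0.36, 0.19], [0.0, -0.467, -0.884]]
contact_force: [0.5, 0.3, 0.2]
width: 85.2
```

```bash
python3 - <<'E'
from mv import *
c=env.capture("wrist"); cv2.imwrite("pics/w11.png",cv2.resize(c["color"][:,:,::-1],(768,576)))
s=env.read_state(); print(s["contact_force"],s["width"],rel(P0+100*f,R0))
E
```

```text
[ 0.104 -0.564 -0.18 ] 84.94930690927917 (array([ 0.072, -0.032,  0.147]), array([ 0.001,  0.004, -0.001]))
```

View pics/w11.png

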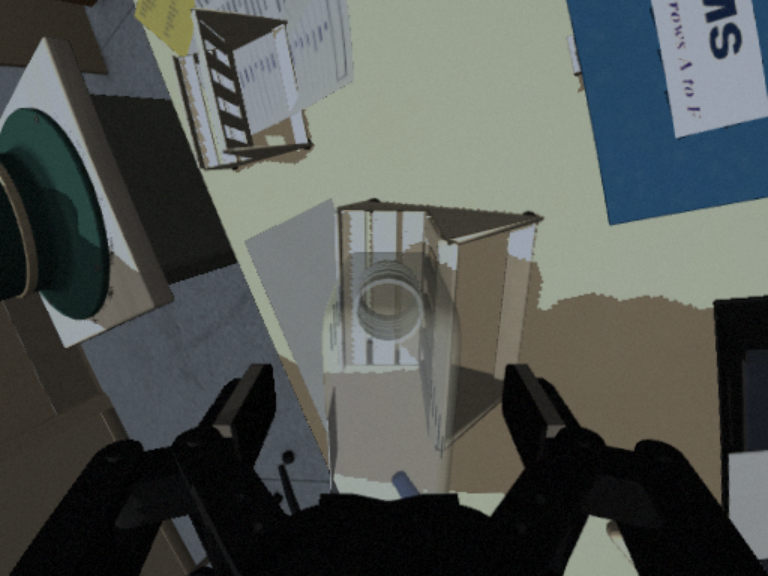

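>>> {"name": "apply_moves", "arguments": {"steps": [[0.01, -0.004, 0.02, 0, 0, 0, 85], [0.025, -0.011, 0.05, 0, 0, 0, 85], [0.045, -0.02, 0.09, 0, 0, 0, 85], [0.072, -0.032, 0.147, 0, 0, 0, 85], [0.08, -0.036, 0.17, 0, 0, 0, 85], [0.08, -0.036, 0.17, 0, 0, 0, 85], [0.08, -0.036, 0.17, 0, 0, 0, 85]]}}

```text
time: 16.98
tcp_pos: [556.3, -250.1, 219.8]
orientation: [[0.407, 0.807, -0.427], [0.914, -0.359, 0.191], [0.0, -0.468, -0.884]]
contact_force: [-0.2, 0.5, -0.8]
width: 85.0
```

```bash
python3 - <<'E'
from mv import *
c=env.capture("wrist"); cv2.imwrite("pics/w12z.png",cv2.resize(c["color"][115:265,220:350,::-1],None,fx=4,fy=4,interpolation=cv2.INTER_CUBIC))
S=env.capture("side"); cv2.imwrite("pics/s12.png",cv2.resize(S["color"][120:300,170:410,::-1],None,fx=3.3,fy=3.3))
T=env.capture("top")
cv2.imwrite("pics/t12.png",cv2.resize(T["color"][90:250,90:410,::-1],None,fx=2.5,fy=2.5,interpolation=cv2.INTER_CUBIC))
im=S["color"].astype(int); m=(im[...,2]>im[...,0]+40)
m[:]=m; ys,xs=np.nonzero(m[170:225,185:260]); print(len(xs)); 
if len(xs):
    p=plane(S,xs.mean()+185,ys.mean()+170,8.5);print("bar",p)
    d=p[:2]-np.array([470.6,167.]); print("tray frame",d@[.952,.307],d@[-.307,.952])
E
```

```text
41
bar [467.449 200.962   8.5  ]
tray frame 7.42650589343122 33.29953806840291
```

View pics/w12z.png

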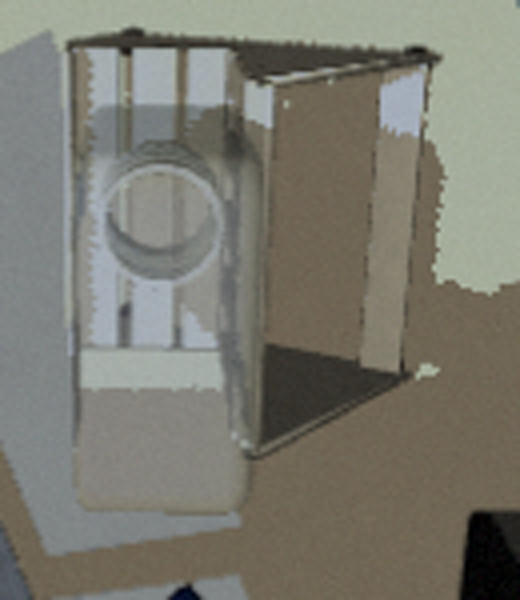

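View pics/s12.png

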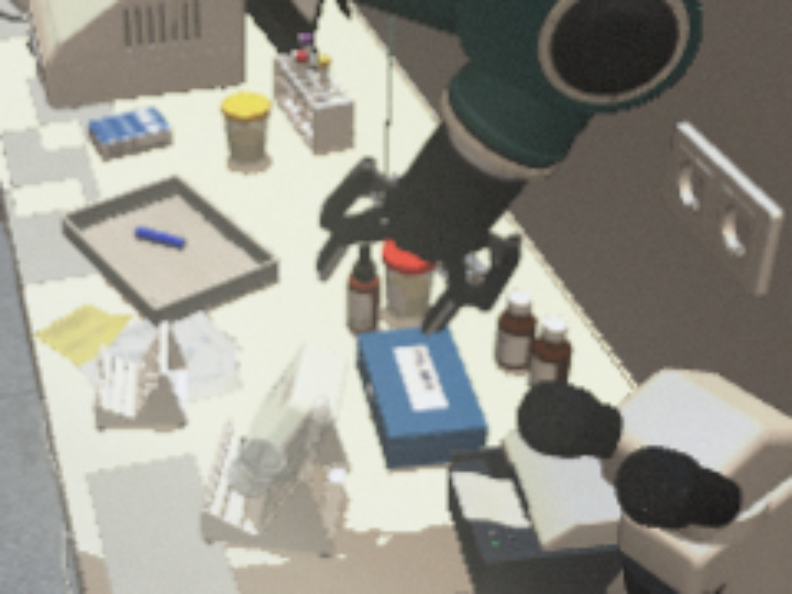

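View pics/t12.png

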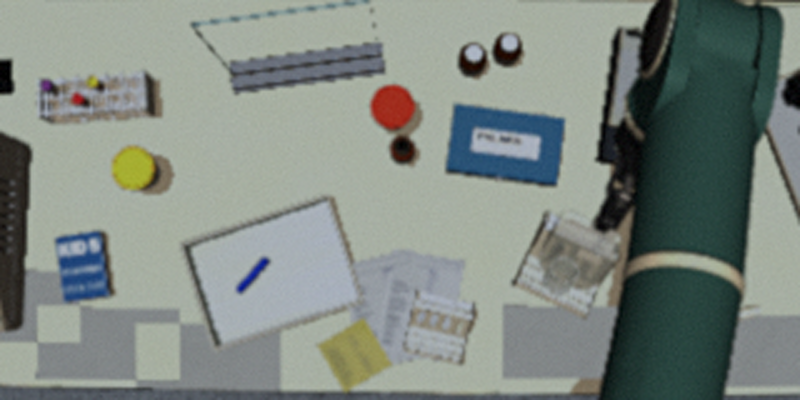

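```bash
python3 - <<'E'
from mv import *
c=env.capture("wrist")
def loc(u,v,a):
    u=220+(u+.5)/4-.5; v=115+(v+.5)/4-.5
    o,d=ray(c,u,v); t=((foot+a*f-o)@f)/(d@f); p=o+t*d-foot; return p@fx,p@Y
for n,u,v,a in [("baseF",77,490,140),("baseB",247,490,140),("bottom",160,512,140),("ringL",104,215,0),("ringR",224,215,0),("ringT",163,165,0),("ringB",163,282,0)]: print(n,loc(u,v,a))
s=env.read_state();print(s["joint_velocities"],s["width"])
E
```

```text
baseF (np.float64(-16.96352133167907), np.float64(-34.12344231967405))
baseB (np.float64(21.47344385410993), np.float64(-34.17284377058091))
bottom (np.float64(1.8022126353448902), np.float64(-39.7950396129574))
ringL (np.float64(-16.67146906209307), np.float64(-6.487685378827922))
ringR (np.float64(24.049784412615246), np.float64(-6.518090132753264))
ringT (np.float64(3.325620447765872), np.float64(10.727693741717353))
ringB (np.float64(3.377813283982782), np.float64(-30.421059013763905))
[ 0.003 -0.092 -0.047 -0.249 -0.04   0.025  0.018] 85.37236782162441
```

```bash
python3 - <<'E'
from mv import *
print(env.close_job()); 
E
```

```text
the job is handed in; nothing more can be done
None
```

The job is handed in at about 17 s of the 64 s allowed. The stir bar is in the tray and the flask is back in the stand, but the hand-in gave no verdict.

**What I did:** I gripped the flask across its thickness and lifted it out of the stand. I held it upright with its mouth about 90 mm above the worktop over the tray centre. I then lowered the mouth to about 75 mm and leaned the flask 37° to one side. The bar slid out on that first swing, so I never rocked it to the other side. I then put the flask back at the recorded grip pose, felt about 12 N on the ledge, released it and withdrew the gripper.

**Last checks:**
- **Bar:** it lies on the tray floor, about 7 mm (x) and 33 mm (y) from the tray's middle, within the 70 by 100 mm limit.
- **Flask:** it leans mouth down in the stand and looked at rest. Both ends measured about 2–4 mm from the expected depth, within the 10–12 mm limits. I did not measure its height separately.
- **Robot:** the fingers are open and well clear of the flask, with no outside force to speak of.
- **Bystanders:** the dropper, cup, timer and pen were never near the arm's path. The dropper and cup look unmoved in the last pictures; the arm hides the timer and pen in the last top picture.

**One thing that disagreed:** the flask is seated slightly askew in the stand's width. The mouth is about 8 mm to one side and the base about 4 mm to the other, roughly 5° in all. It seems to have turned slightly in the grip. The limits are 25 and 30 mm, so I left it.

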